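Seat a battery block in its charging dock

ROBOT

A 6-joint arm with a two-finger parallel gripper is mounted at the origin on the work surface. World frame = base frame: x ahead of the robot, y to its left, z up, the work surface at z = 0. Lengths are in mm, angles in degrees, forces in N, time in s.
With the tool pointing down it reaches from about 350 to 975 mm from the base axis. Payload 4.9 kg.
Tool frame: the origin (TCP) lies on the centre line of the jaws, within the pads' length; the fingertips stand 14 mm ahead of it and the grasp point (between the pads) lies 5 mm behind it; z points along the fingers, y is the direction in which the jaws open and shut (so a half turn about z gives the same grasp; the last joint's range is limited). The gripper opens to 85 mm and grips with 20 to 120 N. Pads are 22 mm wide; open, the fingers measure 114 mm over their backs; the gripper's body (76 mm by 85 mm) begins 54 mm behind the grasp point. The pads swing forward as they close: fully open they stand 13 mm farther back than shut.
Start: joints at [-71.505, 3.019, 92.412, -0, 84.569, -6.818], TCP at [267.222, -564.973, 245.304] pointing down, gripper open.
Joint ranges: [-172.51, 172.51], [-57.92, 126.97], [3.15, 148.05], [-58.71, 238.71], [5.1, 150.11], [-179.66, 179.66]. Speed limits (degrees/s): [147.25, 147.25, 180, 180, 180, 180].

INTERFACE

Orientations are given as a 3x3 rotation matrix whose columns are the frame's x, y, z axes.
In Python, from plant import bot gives the robot as it stands. The module is installed in compiled form; this text tells all that it offers.
- The arm moves only by the tool jog_arm, never from a script. Its argument "moves" is a list of rows, each a list of 2 entries, a list of its own where there are three numbers: the shift along the tool's x, y, z normalised to -1 to 1, where 1 is 0.1 m, then the turn about the tool's z normalised to -1 to 1, where 1 is 120 degrees. In form: [[[x, y, z], roll], ...]. A call has 1 to 20 rows; each row shifts and turns the commanded pose from where the row before left it, along the tool's axes as they then stand; what a row does not reach is not made up. A row lasts 1/10 s, in which the tool goes at most 50 mm and 8.59 degrees, less where a joint would pass 70% of its speed; a pose out of reach is approached as far as the arm can. A call with a number of a shift or a turn outside -1 to 1 is refused whole. A call with a gripper value outside its range is refused whole. "gripper" is the closure, from -1 (fully open) to 1 (shut), so that 0 is half open, set as the call begins (left out, the last holds). The fingers move at their own pace and stop on an object; "squeeze" is the grip in N (left out, the last holds). Time passes only in rows, so rows that do not move let the fingers close. It gives the time, the measured TCP pose, the force and the opening at its end, in the units of the state.
- bot.sense(): the state, without advancing time (a new reading comes with each control period).
- bot.read_camera(name): name is "side" or "top"; returns (picture, depth): 400x640x3 uint8, blue, green, red; 400x640 float32, mm along the optical axis (not along the pixel's ray), 0 where there is no reading.
- bot.camera_params(name): a dict with "mtx" (3x3 intrinsics, pixels), "extrinsics" (4x4, takes a point from camera to world coordinates). Camera axes: x right, y up, looking along -z (the intrinsics and any distortion apply to the point x, -y, -z); pixel columns grow to the right and rows downward; lengths in mm; the calibration is good to about 2 mm. A picture is of the moment at which its call begins. camera_params takes no time and is no camera call.
- bot.finish_job(): hands the job in, once; it reports no verdict.
The state is a dict: "clock": time; "joints": joint angles; "joint_vel": joint speeds; "joint_torque": joint torques, N m; "tool_pos": TCP position; "tcp_rot": TCP orientation; "wrist_force": force on the tool from outside, world axes, zero at the start; "moment": the same for the moment, N m; "grip_width": opening from 0.0 (shut) to 1.0 (fully open).
Only numpy, scipy, OpenCV 4.12 (cv2) and the standard library are available. Lean on these libraries where they do the work, as an engineer would, in place of code of your own. Each camera call takes 0.05 s, during which the arm holds its last target. There are 200 camera calls.

TASK

Put the battery block on charge: enter its yellow toe first, with the heel raised, under the dock's orange keeper, push it against the spring contact shoe and rock the heel down until the block lies flat and fully home in the pocket. Do not force it or slam it down, and leave the glue bottle, tape measure and screwdriver alone.

Things in the scene. Friction and masses are not known exactly. Their poses are not given: they have to be found in the camera images.
- battery_center (a point): Centre (half-way along, across and up) of the loose battery block, 100 long (x) x 46 wide (y) x 58 high (z) mm, 0.36-0.54 kg, black with a yellow band round its top; starts upright on the bench. x points from toe end to heel end, z up. Grip it across the 46 mm width (plain sides), at this point or higher: the tips must stay above the dock's 8 mm side walls.
- toe_tip (a point): Middle of the lowest front edge of the block's yellow toe: 50 mm to -x and 29 mm below battery_center, same axes. The toe is the foremost 12 mm of the 100 mm length and only 12 mm high; above it the block's front face stands at x = -38 mm from battery_center; the heel face is at x = +50 mm.
- pocket (a point): Centre of the floor of the fixed dock's pocket, 10 mm above the bench. Axes as the block has when home: toe to -x, heel to +x, z up; then toe_tip is at (-50, 0, 0) mm here and battery_center 29 mm above this point. The pocket is 48.5 mm wide between side walls 8 mm high and 10 mm thick, x = -42 to +62 mm. The heel wall has its own point.
- keeper_edge (a point): Middle of the lower edge of the orange keeper plate, at (-42, 0, 16) mm from pocket, same axes. The keeper roofs the pocket's toe end from x = -42 to -100 mm over the full width; underside 16 mm, top 21 mm above the pocket floor. Below it, two hard stops at x = -54 mm stand either side of the spring shoe. Straight down, the keeper blocks the toe.
- heel_wall (a point): Middle of the top inner edge of the dock's heel wall, at (50, 0, 9) mm from pocket, same axes: the wall is 9 mm high, 16 mm thick, square-edged with no lead-in. The heel gets past it only with the block pushed 0 to 3 mm beyond home towards -x against the spring (nearly no play at home); let go, the spring pushes the block back against this wall.
- shoe (a joint): Travel (m) of the brass spring contact shoe under the keeper: 0 = out (face at x = -45 mm from pocket), 0.005 = pressed by a block that is home, 0.008 = fully back. 28 mm wide, from 3 to 11 mm above the pocket floor; moves along the pocket's -x, with 3 N at first, rising 1 N per mm (8 N at home).
- battery: The battery block as a whole (see battery_center); origin at the centre of its underside, same axes.
- dock: The charging dock as a whole, fixed to the bench, grey and black plastic, 166 mm long x 68 mm wide, top 35 mm (lamp domes 37 mm) above the bench at its toe end; origin 10 mm below the point pocket, same axes.
- glue: Blue glue bottle with red cap, bystander, 44 mm diameter, 95 mm high, upright; origin at the centre of its underside.
- tape: Yellow tape measure, bystander, 62 x 36 x 60 mm high, standing; origin at the centre of its underside.
- driver: Screwdriver with a red handle, bystander, 200 mm long, lying along its x axis; origin under its middle.
There are look-alikes about, which are no part of the job. Leave any green look-alike of the battery alone.

How it is judged:
By the outcome, as a careful person would: the job done as asked, in the order asked, and still so for the second after the job is handed in, with the robot touching nothing.
It also fails if it takes over 58 s, if anything falls off the work surface, if the arm or the gripper's body presses on something with over 40 N, if the wrist force passes 120 N, or if a joint passes its speed limit or range.

## Working session

There is one attempt and no reset: what is moved stays moved. The work goes in short steps, Python scripts to look and compute and a tool call to move; the robot and the scene stay as the last step left them, time stands still between calls to the robot, and variables do not carry over. Pictures are saved under pics/ and viewed, about 8 in all and at most 12, crops included, and the job is handed in when it is done.

Besides the shell and the picture viewer there is one more tool, called after "Call:" as name(argument=value, ...) on one line, values as JSON. jog_arm: Moves the arm, as the interface text tells. Its arguments: {"type":"object","properties":{"moves":{"type":"array","items":{"type":"array"}},"gripper":{"type":"number"},"squeeze":{"type":"number"}},"required":["moves"]}

```bash
mkdir -p pics; cat > h.py <<'E'
import numpy as np, cv2
from plant import bot
def grab(n,tag):
    im,d=bot.read_camera(n); cv2.imwrite(f'pics/{tag}.png',im); np.save(f'pics/{tag}_d.npy',d); return im,d
def ray(n,u,v):
    p=bot.camera_params(n);K=np.array(p['mtx']);E=np.array(p['extrinsics'])
    x=np.linalg.inv(K)@[u,v,1]; return E[:3,3],E[:3,:3]@(x*[1,-1,-1])
def onz(n,u,v,z):
    o,r=ray(n,u,v); return o+r*(z-o[2])/r[2]
def cloud(n,d):
    p=bot.camera_params(n);K=np.array(p['mtx']);E=np.array(p['extrinsics'])
    v,u=np.mgrid[:400,:640]; x=np.stack([u,v,np.ones_like(u)],-1)@np.linalg.inv(K).T
    return (x*[1,-1,-1]*d[...,None])@E[:3,:3].T+E[:3,3]
def proj(n,P):
    p=bot.camera_params(n);K=np.array(p['mtx']);E=np.array(p['extrinsics'])
    c=(np.asarray(P)-E[:3,3])@E[:3,:3]; c=c*[1,-1,-1]; q=c@K.T; return q[...,:2]/q[...,2:]
E
python3 - <<'E'
from h import *
for n in('top','side'):
    grab(n,n+'0'); p=bot.camera_params(n); print(p)
print(bot.sense())
E
```

```text
{'mtx': array([[485.42216988,   0.        , 320.90118972],
       [  0.        , 485.42216988, 195.13054581],
       [  0.        ,   0.        ,   1.        ]]), 'extrinsics': array([[-2.44303379e-02,  9.96271270e-01, -8.27448771e-02,
         5.05138566e+02],
       [-9.99541702e-01, -2.58226345e-02, -1.57980465e-02,
        -1.93954033e+01],
       [-1.78758306e-02,  8.23210036e-02,  9.96445536e-01,
         1.34428981e+03],
       [ 0.00000000e+00,  0.00000000e+00,  0.00000000e+00,
         1.00000000e+00]])}
{'mtx': array([[505.38379134,   0.        , 322.30724205],
       [  0.        , 505.38379134, 205.10156787],
       [  0.        ,   0.        ,   1.        ]]), 'extrinsics': array([[-9.66046372e-01,  1.51604094e-01, -2.09214260e-01,
         2.67250267e+02],
       [-2.58280015e-01, -5.87876234e-01,  7.66611353e-01,
         1.17145650e+03],
       [-6.77067216e-03,  7.94617979e-01,  6.07072011e-01,
         9.70867027e+02],
       [ 0.00000000e+00,  0.00000000e+00,  0.00000000e+00,
         1.00000000e+00]])}
{'clock': 0.1, 'joints': array([-7.15040732e+01,  3.05642684e+00,  9.24850312e+01,  8.72472091e-05,
        8.45680959e+01, -6.81989771e+00]), 'joint_vel': array([-0.0314528 , -0.13940928, -0.07906955, -0.0579568 , -0.04968437,
       -0.06264077]), 'joint_torque': array([ 7.02065045e-04, -3.94903135e+01, -3.71362531e+01, -1.23025820e-04,
        3.88304237e-03, -6.10590831e-06]), 'tool_pos': array([ 267.06619951, -564.46972012,  244.14559263]), 'tcp_rot': array([[ 9.03964614e-01,  4.27606840e-01, -6.05143926e-04],
       [ 4.27607207e-01, -9.03962824e-01,  1.81379041e-03],
       [ 2.28561573e-04, -1.89836625e-03, -9.99998172e-01]]), 'wrist_force': array([ 0.34859999, -0.33991314,  0.37337665]), 'moment': array([ 0.04859951, -0.01874395,  0.05694014]), 'grip_width': 1.0004006620917976}
```

View pics/top0.png

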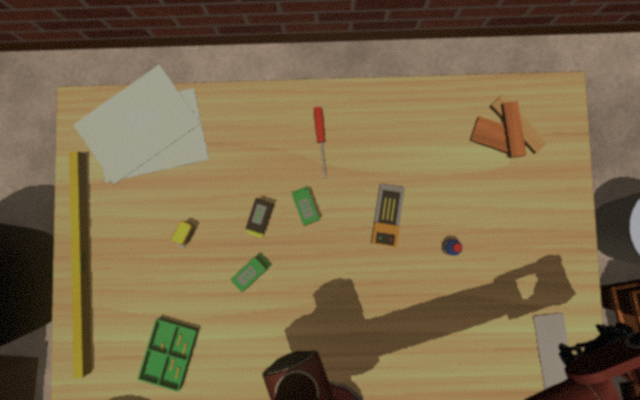

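View pics/side0.png

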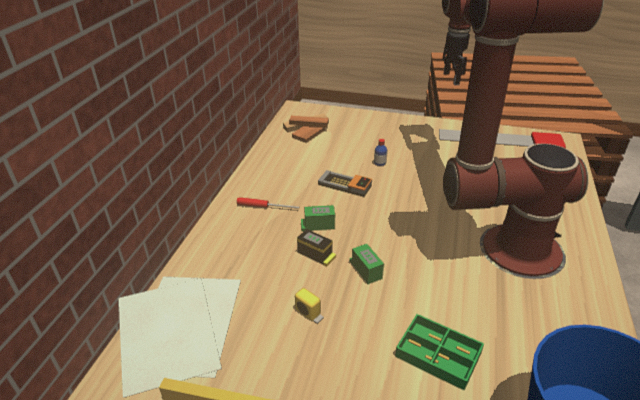

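The battery is the black block at top (260,216) / side (315,246), with its yellow toe at top (257,234). The look-alikes at top (306,206) and (250,273) are green, so they are excluded. The tape is the small yellow thing at (182,233). The dock is at (388,215), keeper end at (386,236). I'll confirm these in a crop and measure.

```bash
python3 - <<'E'
from h import *
t=cv2.imread('pics/top0.png');s=cv2.imread('pics/side0.png')
a=cv2.resize(t[180:255,235:415],None,fx=4.4,fy=4.4,interpolation=cv2.INTER_CUBIC)
b=cv2.resize(s[160:275,285:385],None,fx=2.2,fy=2.2,interpolation=cv2.INTER_CUBIC)
c=np.zeros((a.shape[0]+b.shape[0],a.shape[1],3),np.uint8);c[:a.shape[0]]=a;c[a.shape[0]:,:b.shape[1]]=b
cv2.imwrite('pics/crop1.png',cv2.convertScaleAbs(c,alpha=1.5))
C=cloud('top',np.load('pics/top0_d.npy'))
hsv=cv2.cvtColor(t,cv2.COLOR_BGR2HSV)
np.set_printoptions(precision=1,suppress=True,linewidth=200)
print('bench z',np.median(C[150:300:5,330:360,2]))
for nm,(u0,u1,v0,v1) in dict(bat=(240,280,190,242),dock=(362,412,178,252)).items():
    P=C[v0:v1,u0:u1].reshape(-1,3);px=t[v0:v1,u0:u1].reshape(-1,3)
    m=P[:,2]>(40 if nm=='bat' else 6); 
    r=cv2.minAreaRect(P[m][:,:2].astype(np.float32)); print(nm,r,m.sum(),np.percentile(P[m][:,2],[5,25,50,75,95]))
    print(cv2.boxPoints(r))
print(C[178:252:3,388,2])
# orange / yellow masks
def blob(im,n,lo,hi,box,z):
    h=cv2.cvtColor(im,cv2.COLOR_BGR2HSV);u0,u1,v0,v1=box
    m=cv2.inRange(h[v0:v1,u0:u1],lo,hi); v,u=np.nonzero(m); 
    if len(u): print(n,z,len(u),u.mean()+u0,v.mean()+v0,onz(n,u.mean()+u0,v.mean()+v0,z))
blob(t,'top',(8,150,120),(20,255,255),(365,410,180,250),31)
blob(t,'top',(22,120,90),(35,255,255),(240,280,190,245),12)
E
```

```text
bench z 0.5449339528182691
bat ((532.6026000976562, 88.38648986816406), (221.4500732421875, 87.22789764404297), 70.26496124267578) 603 [53.8 56.9 58.9 60.5 63.3]
[[454.2  -1.1]
 [536.3 -30.6]
 [611.  177.9]
 [528.9 207.3]]
dock ((569.09716796875, -140.507568359375), (208.31512451171875, 198.7755126953125), 77.34473419189453) 1602 [ 7.3 11.5 18.4 31.3 37.7]
[[ 449.3 -220.4]
 [ 643.3 -263.9]
 [ 688.9  -60.7]
 [ 494.9  -17.1]]
[-2.9 -2.8 -0.8 14.4 18.8 10.4  8.1 11.3  7.3  9.3 11.   9.   4.2 13.6 14.5 10.1 34.6 30.5 38.2 38.6 36.4 35.7 32.9  3.1  2.9]
top 31 315 385.46666666666664 231.32698412698414 [ 511.9 -170.    31. ]
top 12 96 254.54166666666666 233.39583333333334 [515.2 186.3  12. ]
```

View pics/crop1.png

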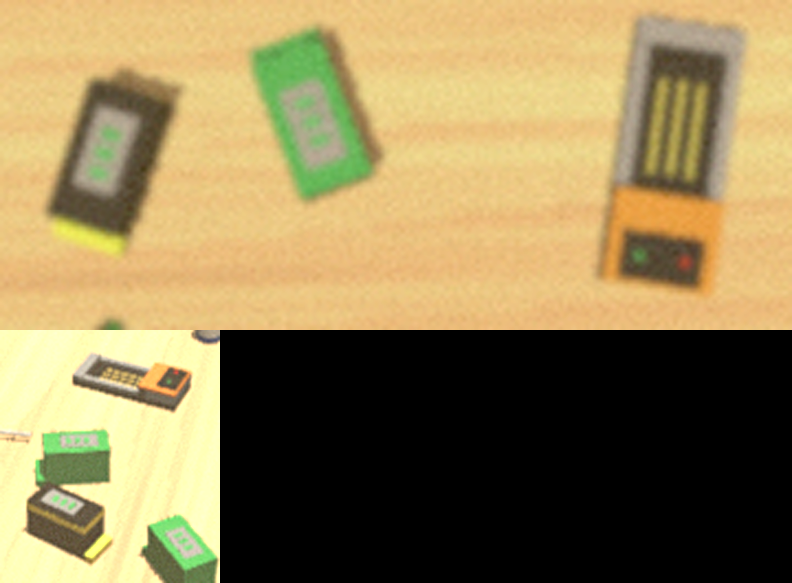

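The crop confirms it: a black block with a yellow toe, and the dock with its orange keeper at the lower end. Next is a subpixel fit.

```bash
cat > fit.py <<'E'
from h import *
np.set_printoptions(precision=2,suppress=True,linewidth=200)
S=6
def mask(im,box,f):
    u0,u1,v0,v1=box
    c=cv2.resize(im[v0:v1,u0:u1],None,fx=S,fy=S,interpolation=cv2.INTER_CUBIC)
    c=cv2.GaussianBlur(c,(0,0),3); m=f(cv2.cvtColor(c,cv2.COLOR_BGR2HSV),c.astype(int)).astype(np.uint8)
    n,l,st,_=cv2.connectedComponentsWithStats(m); k=1+np.argmax(st[1:,4]); return (l==k).astype(np.uint8)
def rect(m,box,n,z):
    cs,_=cv2.findContours(m,cv2.RETR_EXTERNAL,cv2.CHAIN_APPROX_NONE); c=cv2.convexHull(max(cs,key=cv2.contourArea))[:,0]
    uv=(c+.5)/S-.5+[box[0],box[2]]
    P=np.array([onz(n,u,v,z)[:2] for u,v in uv],np.float32); return cv2.minAreaRect(P)
E
python3 - <<'E'
from fit import *
t=cv2.imread('pics/top0.png');h=cv2.cvtColor(t,cv2.COLOR_BGR2HSV)
for nm,u,v in [('wood',340,215),('grey',379,205),('grey top',390,187),('shadow',265,199),('black',262,228),('black',252,220),('label',259,214),('orange',385,226),('yellow',256,235)]: print(nm,h[v,u],t[v,u])
vis=[]
for nm,box,f,z in [
 ('grey rim+pocket',(365,412,178,255),lambda h,c:(h[...,1]<95)&(h[...,2]>0),18.5),
 ('orange',(365,412,178,255),lambda h,c:(h[...,1]>175),31),
 ('bat dark',(238,282,190,245),lambda h,c:(c[...,2]<95)|(h[...,1]<70),58),
 ('bat yel',(238,282,190,245),lambda h,c:(h[...,0]>22)&(h[...,1]>140)&(c[...,1]>100),12)]:
    m=mask(t,box,f);r=rect(m,box,'top',z);print(nm,r);print(cv2.boxPoints(r))
    c=cv2.resize(t[box[2]:box[3],box[0]:box[1]],None,fx=S,fy=S); c[cv2.morphologyEx(m,cv2.MORPH_GRADIENT,np.ones((3,3)))>0]=(255,0,255); vis.append(cv2.copyMakeBorder(c,0,470-c.shape[0],0,290-c.shape[1],cv2.BORDER_CONSTANT))
cv2.imwrite('pics/fit1.png',cv2.resize(np.hstack(vis),(800,324)))
E
```

```text
wood [ 23 107 153] [ 89 139 153]
grey [ 20  48 112] [ 91 105 112]
grey top [ 18  50 118] [ 95 109 118]
shadow [ 16 118  95] [51 74 95]
black [ 18 112  59] [33 49 59]
black [ 19  51 105] [ 84  97 105]
label [ 52 100 122] [ 74 122  87]
orange [ 16 177 160] [ 49 108 160]
yellow [ 28 155 158] [ 62 152 158]
grey rim+pocket ((587.2493286132812, -184.33773803710938), (73.1084213256836, 106.91582489013672), 79.73883819580078)
[[ 528.13 -210.78]
 [ 633.34 -229.83]
 [ 646.36 -157.89]
 [ 541.16 -138.85]]
orange ((508.2801513671875, -168.8426513671875), (65.79537200927734, 50.015350341796875), 87.17632293701172)
[[ 481.68 -200.47]
 [ 531.64 -202.93]
 [ 534.88 -137.22]
 [ 484.92 -134.75]]
bat dark ((563.89453125, 163.6136932373047), (52.18294906616211, 90.3041763305664), 70.73918151855469)
[[512.66 153.88]
 [597.91 124.09]
 [615.13 173.35]
 [529.88 203.14]]
bat yel ((514.7286987304688, 185.31796264648438), (46.34001922607422, 12.494023323059082), 71.33256530761719)
[[501.39 165.37]
 [513.23 161.37]
 [528.06 205.27]
 [516.23 209.27]]
```

View pics/fit1.png

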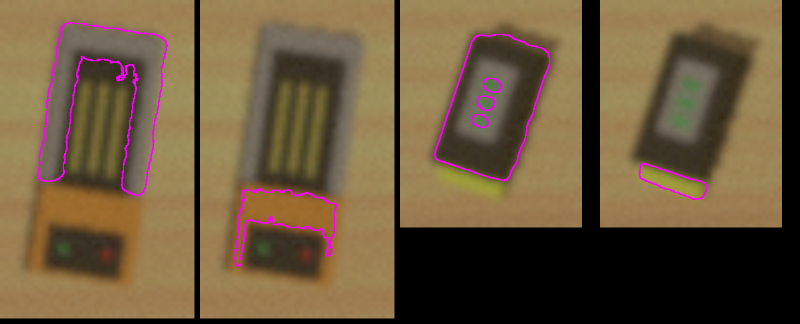

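```bash
cat >> fit.py <<'E'
def prof(n,img,o,yaw,z,x,ys):   # sample image along local y at local x, height z
    a=np.radians(yaw);ex=np.array([np.cos(a),np.sin(a)]);ey=np.array([-ex[1],ex[0]])
    P=np.array([[*(o+ex*x+ey*y),z] for y in ys]);q=proj(n,P).astype(np.float32)
    return cv2.remap(img,q[:,:1],q[:,1:],cv2.INTER_CUBIC)[:,0]
E
python3 - <<'E'
from fit import *
from math import *
for n in('top','side'):
  t=cv2.imread(f'pics/{n}0.png').astype(np.float32)
  sat=1-t.min(2)/t.max(2)
  # strips: yellow in pocket (z=10): excess of R over B
  yel=t[...,2]-t[...,0]
  # image-space: outer grey edges per section, local frame guess
  o=np.array([575.,-180.]);yaw=-9.
  ys=np.arange(-50,50,.5)
  L=[];R=[];Cc=[];D=[]
  for x in range(-25,50,5):
    p=prof(n,sat,o,yaw,18,x,ys); w=np.median(np.r_[p[:10],p[-10:]]); low=(p<(w+np.min(p))/2)
    i=np.nonzero(low)[0]
    if len(i): L.append((x,ys[i[-1]]));R.append((x,ys[i[0]]))
    p=prof(n,t.mean(2).astype(np.float32),o,yaw,10,x,ys)
    if x<=25:
      q=prof(n,yel,o,yaw,10,x,ys);k=abs(ys)<16;qq=np.clip(q[k]-np.percentile(q[k],25),0,None);Cc.append((x,(qq*ys[k]).sum()/qq.sum()))
  for nm,A in(('left',L),('right',R),('strips',Cc)):
    A=np.array(A);f=np.polyfit(A[:,0],A[:,1],1);r=A[:,1]-np.polyval(f,A[:,0]);k=abs(r)<1.5;f=np.polyfit(A[k,0],A[k,1],1)
    print(n,nm,'yaw',yaw+degrees(atan(f[0])),'y@0',f[1],k.sum(),r.std())
  # along-axis profile: on the wall (y=+-29) z=18 heel outer; grey/orange boundary
  xs=np.arange(-110,90,.5)
  for y in(-28,0,28):
    a=np.radians(yaw);ex=np.array([cos(a),sin(a)]);ey=np.array([-ex[1],ex[0]])
    out=[]
    for z in(19,31):
      P=np.array([[*(o+ex*x+ey*y),z] for x in xs]);q=proj(n,P).astype(np.float32)
      s=cv2.remap(sat,q[:,:1],q[:,1:],cv2.INTER_CUBIC)[:,0]
      lo=s<.5;i=np.nonzero(np.diff(lo.astype(int)))[0];out.append(xs[i])
    print(n,y,out)
E
```

```text
top left yaw -10.350293331442417 y@0 31.402380952380966 15 0.36000440914407505
top right yaw -10.554789410763602 y@0 -35.22857142857144 15 0.47207747548166584
top strips yaw -9.237009507143274 y@0 -0.8973412287956906 11 0.3332963007263033
top -28 [array([-106.,  -43.]), array([-105.5,  -43.5])]
top 0 [array([-103. ,  -95. ,  -71. ,  -39. ,  -31.5,   27. ,   41. ,   42.5]), array([-103.5,  -95. ,  -71.5,  -38.5,  -32. ,   27.5])]
top 28 [array([-103.,  -42.]), array([-103. ,  -42.5])]
side left yaw -11.011031455017502 y@0 38.66063919259882 11 1.5949573313693648
side right yaw -11.10671625600797 y@0 -33.7654761904762 15 0.5329797935357969
side strips yaw -5.372027772714002 y@0 -3.09582502460272 2 4.541934024532624
side -28 [array([-96.5, -89. , -60. , -36.5]), array([-102. ,  -84.5,  -81. ,  -72. ,  -67.5,  -40.5])]
side 0 [array([-96. , -89. , -58.5, -30. , -21.5, -19. ,  -6.5,  -2.5,   7.5,  10.5]), array([-101. ,  -93.5,  -65.5,  -39. ])]
side 28 [array([], dtype=float64), array([-100. ,  -36.5,  -28.5,  -25. ,   -2. ,    3.5,   13. ,   17.5])]<stdin>:5: RuntimeWarning: invalid value encountered in divide
```

Call:
jog_arm(moves=[[[0,0,0],0.0615],[[0,0,0],0.0615],[[0,0,0],0.0615],[[0,0,0],0.0615],[[0,0,0],0.0615],[[0,0,0],0.0615],[[0.037,-0.45,0],0],[[0.037,-0.45,0],0],[[0.037,-0.45,0],0],[[0.037,-0.45,0],0],[[0.037,-0.45,0],0],[[0.037,-0.45,0],0],[[0.037,-0.45,0],0],[[0.037,-0.45,0],0],[[0.037,-0.45,0],0],[[0.037,-0.45,0],0],[[0.037,-0.45,0],0],[[0.037,-0.45,0],0],[[0.037,-0.45,0],0],[[0.037,-0.45,0],0]], gripper=-1, squeeze=20)

```text
clock: 2.1
tool_pos: [521.1, 15.9, 244.9]
tcp_rot: [[0.946, -0.325, -0.0], [-0.325, -0.946, -0.0], [-0.0, 0.0, -1.0]]
wrist_force: [1.3, -1.0, -0.1]
grip_width: 1.0
```

Call:
jog_arm(moves=[[[0.035,-0.398,0],0],[[0.035,-0.398,0],0],[[0.035,-0.398,0],0],[[0.035,-0.398,0],0],[[0,0,0.4],0],[[0,0,0.4],0],[[0,0,0.4],0],[[0,0,0.3],0],[[0,0,0],0],[[0,0,0],0]])

```text
clock: 3.1
tool_pos: [585.7, 160.0, 95.1]
tcp_rot: [[0.946, -0.325, -0.001], [-0.325, -0.946, -0.0], [-0.001, 0.001, -1.0]]
wrist_force: [0.5, -0.1, 0.7]
grip_width: 1.002
```

```bash
python3 - <<'E'
from h import *
a,_=grab('top','t2');b,_=grab('side','s2');print(bot.sense()['tool_pos'])
f=lambda c:cv2.resize(c,(400,400),interpolation=cv2.INTER_CUBIC)
cv2.imwrite('pics/g2.png',cv2.convertScaleAbs(np.hstack([f(a[150:260,210:320]),f(b[150:280,250:380])]),alpha=1.6))
E
```

```text
[587.60248044 160.21011815  97.93569575]
```

View pics/g2.png

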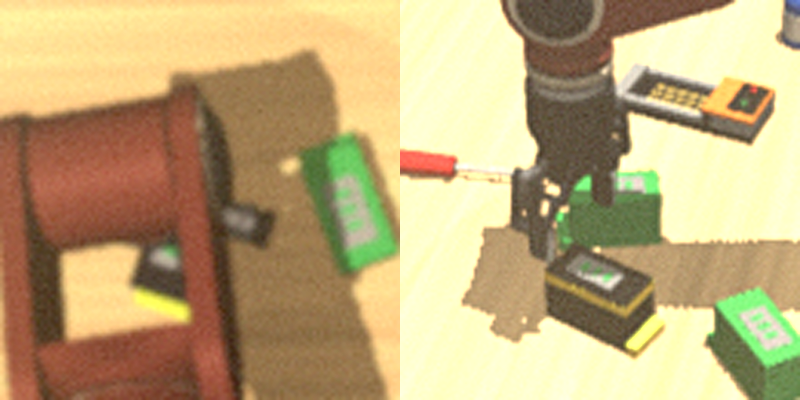

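The side view shows the jaws straddling the heel half of the block at (590,270), and both green blocks are clear. Descend and grip lightly.

Call:
jog_arm(moves=[[[0,0,0.2],0],[[0,0,0.2],0],[[0,0,0.1],0],[[0,0,0.1],0],[[0,0,0.02],0],[[0,0,0],0],[[0,0,0],0]])

```text
clock: 3.9
tool_pos: [586.7, 160.1, 34.3]
tcp_rot: [[0.946, -0.325, 0.002], [-0.325, -0.946, 0.0], [0.001, -0.001, -1.0]]
wrist_force: [0.8, 0.2, -0.4]
grip_width: 0.999
```

Call:
jog_arm(moves=[[[0,0,0],0],[[0,0,0],0],[[0,0,0],0],[[0,0,0],0],[[0,0,0],0],[[0,0,0],0],[[0,0,0],0],[[0,0,0],0],[[0,0,0],0],[[0,0,0],0]], gripper=1, squeeze=20)

```text
clock: 4.9
tool_pos: [586.3, 159.9, 33.8]
tcp_rot: [[0.946, -0.325, 0.001], [-0.325, -0.946, -0.0], [0.001, -0.0, -1.0]]
wrist_force: [-0.5, -0.8, 5.1]
grip_width: 0.534
```

Call:
jog_arm(moves=[[[0,0,-0.03],0],[[0,0,-0.03],0],[[0,0,-0.03],0],[[0,0,-0.03],0],[[0,0,-0.03],0],[[0,0,-0.03],0],[[0,0,0],0],[[0,0,0],0],[[0,0,0],0]])

```text
clock: 5.8
tool_pos: [585.9, 160.0, 51.2]
tcp_rot: [[0.946, -0.325, -0.0], [-0.325, -0.946, -0.0], [-0.0, 0.0, -1.0]]
wrist_force: [1.1, -0.1, -4.1]
grip_width: 0.536
```

```bash
python3 - <<'E'
from h import *
b,_=grab('side','s3');s=bot.sense();print(s['tool_pos'],s['wrist_force'],s['moment'])
cv2.imwrite('pics/g3.png',cv2.convertScaleAbs(cv2.resize(b[200:280,260:380],(780,520),interpolation=cv2.INTER_CUBIC),alpha=1.6))
E
```

```text
[585.79701531 159.96387627  51.10099848] [-0.32457947  0.37224552 -3.61348427] [-0.01110495 -0.16432212 -0.00716884]
```

View pics/g3.png

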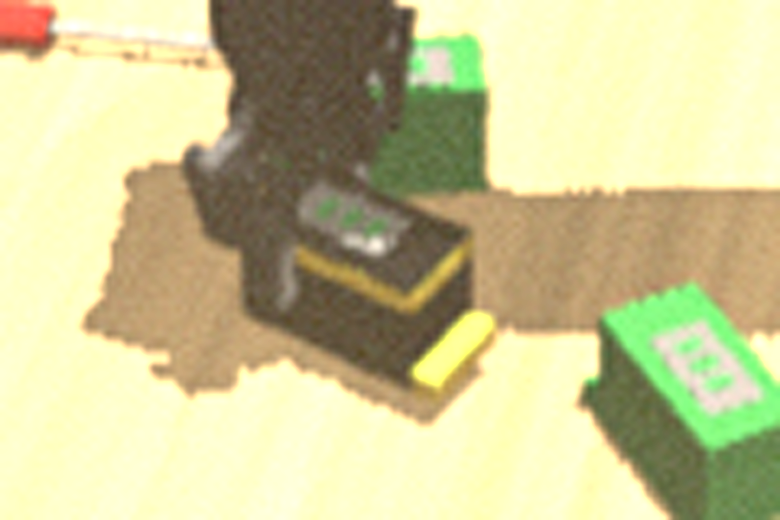

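```bash
cat >> fit.py <<'E'
def toppts(n,im,d,c,R,zlo,zhi):
    C=cloud(n,d);k=(np.hypot(C[...,0]-c[0],C[...,1]-c[1])<R)&(C[...,2]>zlo)&(C[...,2]<zhi)&(d>0)
    return C[k],im[k],np.argwhere(k)
E
python3 - <<'E'
from fit import *
im=cv2.imread('pics/s3.png');d=np.load('pics/s3_d.npy');C=cloud('side',d)
hsv=cv2.cvtColor(im,cv2.COLOR_BGR2HSV)
a=np.radians(-19);ex=np.array([np.cos(a),np.sin(a)]);ey=np.array([-ex[1],ex[0]])
# toe yellow points
k=(hsv[...,0]>22)&(hsv[...,0]<35)&(hsv[...,1]>150)&(hsv[...,2]>110);k[:,:315]=0;k[:245]=0;k[270:]=0;k[:,345:]=0
P=C[k];L=np.c_[(P[:,:2]-[586,160])@ex,(P[:,:2]-[586,160])@ey,P[:,2]]
print('toe',k.sum(),np.median(L,0),np.percentile(L[:,2],[5,50,95]))
# label+top: region px
v,u=np.mgrid[:400,:640]
k=(u>304)&(u<332)&(v>226)&(v<248);P=C[k];L=np.c_[(P[:,:2]-[586,160])@ex,(P[:,:2]-[586,160])@ey,P[:,2]]
k=(abs(L[:,1])<20)&(L[:,0]<-18)&(L[:,0]>-66)&(L[:,2]>50)&(L[:,2]<90);L=L[k];A=np.c_[L[:,:2],np.ones(len(L))]
f=np.linalg.lstsq(A,L[:,2],rcond=None)[0];print('top plane',f,len(L),np.degrees(np.arctan(f[0])),np.median(L,0),np.std(L[:,2]-A@f))
E
```

```text
toe 36 [-72.9    5.39  27.86] [25.16 27.86 41.04]
top plane [ 0.03  0.02 75.22] 171 1.9857836434230398 [-41.9    0.59  73.94] 2.4874299581964796
```

The block came up nearly flat, about 2° by the depth plane fit: grip friction beats gravity here. I'll set it down, regrip 10 mm nearer the heel and lift again with the toe left on the bench.

Call:
jog_arm(moves=[[[0,0,0.03],0],[[0,0,0.03],0],[[0,0,0.03],0],[[0,0,0.03],0],[[0,0,0.03],0],[[0,0,0.03],0],[[0,0,0],0],[[0,0,0],0]])

```text
clock: 6.65
tool_pos: [586.3, 160.0, 33.8]
tcp_rot: [[0.946, -0.325, 0.0], [-0.325, -0.946, -0.0], [0.0, -0.0, -1.0]]
wrist_force: [-1.4, 0.8, -0.4]
grip_width: 0.539
```

Call:
jog_arm(moves=[[[0,0,0],0],[[0,0,0],0],[[0,0,0],0],[[0,0,0],0],[[0.03,0,0],0],[[0.04,0,0],0],[[0.04,0,0],0],[[0,0,0],0],[[0,0,0],0]], gripper=-0.4)

```text
clock: 7.55
tool_pos: [596.5, 156.3, 33.3]
tcp_rot: [[0.946, -0.325, -0.0], [-0.325, -0.946, 0.0], [-0.0, -0.0, -1.0]]
wrist_force: [-0.4, 0.0, 0.2]
grip_width: 0.697
```

Call:
jog_arm(moves=[[[0,0,0],0],[[0,0,0],0],[[0,0,0],0],[[0,0,0],0],[[0,0,0],0],[[0,0,0],0],[[0,0,-0.02],0],[[0,0,-0.02],0],[[0,0,-0.02],0],[[0,0,-0.03],0],[[0,0,-0.03],0],[[0,0,-0.03],0],[[0,0,-0.03],0],[[0,0,-0.02],0],[[0,0,0],0],[[0,0,0],0]], gripper=1, squeeze=20)

```text
clock: 9.15
tool_pos: [596.4, 156.4, 53.3]
tcp_rot: [[0.946, -0.325, 0.0], [-0.325, -0.946, -0.0], [0.0, -0.0, -1.0]]
wrist_force: [0.4, -0.3, -3.2]
grip_width: 0.538
```

```bash
cat > tilt.py <<'E'
from fit import *
import sys
def tilt(tag,yaw,n='side',gx=41):
    im,d=grab(n,tag);C=cloud(n,d);s=bot.sense();t=s['tool_pos'];hsv=cv2.cvtColor(im,cv2.COLOR_BGR2HSV)
    a=np.radians(yaw);ex=np.array([np.cos(a),np.sin(a)]);ey=np.array([-ex[1],ex[0]])
    L=np.concatenate([(C[...,:2]-t[:2])@np.stack([ex,ey],1),C[...,2:]],-1)
    k=(abs(L[...,1])<18)&(L[...,0]<-18)&(L[...,0]>-gx-33)&(L[...,2]>t[2]+2)&(L[...,2]<t[2]+45)
    Q=L[k]
    for _ in range(4):
        A=np.c_[Q[:,:2],np.ones(len(Q))];f=np.linalg.lstsq(A,Q[:,2],rcond=None)[0];r=abs(Q[:,2]-A@f);Q=Q[r<max(3,2*r.std())]
    print('tcp',t,'F',s['wrist_force'],'M',s['moment'],'w',s['grip_width'],'clk',s['clock'])
    print('tilt toe-down',np.degrees(np.arctan(f[0])),'roll',np.degrees(np.arctan(f[1])),'n',len(Q))
    k=(hsv[...,0]>22)&(hsv[...,0]<35)&(hsv[...,1]>145)&(hsv[...,2]>100)&(abs(L[...,0]+gx+44)<25)&(abs(L[...,1])<30)&(L[...,2]<t[2]+10)
    print('toe',k.sum(),np.median(L[k],0) if k.any() else None, 'px',np.argwhere(k).mean(0)[::-1])
    return im,L
E
python3 -c "
from tilt import *
tilt('s4',-19)"
```

```text
tcp [596.22 156.39  53.16] F [ 0.36  0.3  -3.51] M [-0.09 -0.18 -0.01] w 0.5360846447834854 clk 9.2
tilt toe-down 1.3592178242020045 roll 0.38729629736098536 n 158
toe 65 [-83.84   3.53  30.02] px [329.09 252.97]
```

Still flat: grip friction holds again. Alternative: push the toe face gently against the outer face of the dock's heel wall while lifting, so the block pivots heel-up in the pads. Moving there.

Call:
jog_arm(moves=[[[0,0,-0.2],0],[[0,0,-0.3],0],[[0,0,-0.3],-0.036],[[0,0,-0.07],-0.036],[[0.1,0.16,0],0],[[0.186,0.306,0],0],[[0.186,0.306,0],0],[[0.186,0.306,0],0],[[0.186,0.306,0],0],[[0.186,0.306,0],0],[[0.186,0.306,0],0],[[0.186,0.306,0],0],[[0.186,0.306,0],0],[[0.186,0.306,0],0],[[0.186,0.306,0],0],[[0.1,0.143,0],0],[[0,0,0],0]])

```text
clock: 10.9
tool_pos: [738.2, -215.3, 138.1]
tcp_rot: [[0.983, -0.184, -0.002], [-0.184, -0.983, -0.0], [-0.002, 0.001, -1.0]]
wrist_force: [0.5, -0.1, -4.1]
grip_width: 0.537
```

```bash
python3 - <<'E'
from tilt import *
im,L=tilt('s5',-10.4); t,_=grab('top','t5')
f=lambda c,w:cv2.resize(c,(w,400),interpolation=cv2.INTER_CUBIC)
cv2.imwrite('pics/g5.png',cv2.convertScaleAbs(np.hstack([f(t[110:260,340:490],400),f(im[80:220,260:400],400)]),alpha=1.6))
E
```

```text
tcp [ 737.91 -213.37  138.14] F [ 0.59  0.43 -4.45] M [-0.07 -0.12  0.05] w 0.5323121393505837 clk 10.95
tilt toe-down 2.534081575540168 roll -2.183757316449285 n 87
toe 0 None px [nan nan]tilt.py:14: RuntimeWarning: Mean of empty slice.
  print('toe',k.sum(),np.median(L[k],0) if k.any() else None, 'px',np.argwhere(k).mean(0)[::-1])
  ret = um.true_divide(
```

View pics/g5.png

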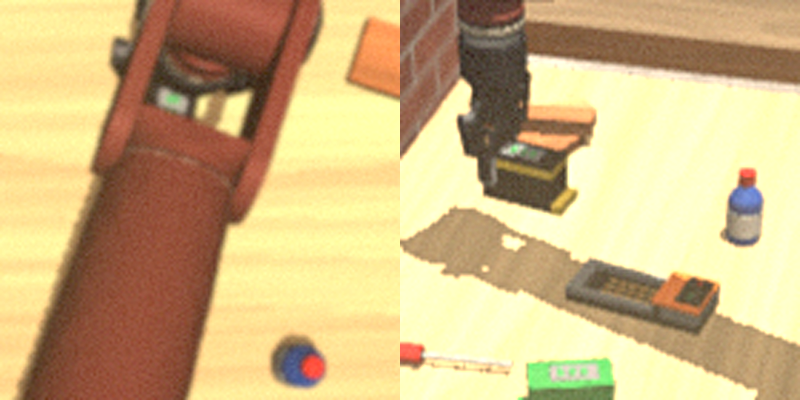

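The side view shows the block held level beyond the dock's heel end, with the toe facing the heel wall. Descend, then approach the wall slowly.

Call:
jog_arm(moves=[[[0,0,0.3],0],[[0,0,0.3],0],[[0,0,0.2],0],[[0,0,0.1],0],[[0,0,0.09],0],[[-0.03,0,0],0],[[-0.03,0,0],0],[[0,0,0],0],[[0,0,0],0]])

```text
clock: 11.9
tool_pos: [733.6, -210.6, 43.0]
tcp_rot: [[0.984, -0.179, 0.002], [-0.179, -0.984, -0.001], [0.002, 0.0, -1.0]]
wrist_force: [0.1, -0.0, -4.2]
grip_width: 0.535
```

Call:
jog_arm(moves=[[[-0.015,0,0],0],[[-0.015,0,0],0],[[0,0,0],0]])

```text
clock: 12.2
tool_pos: [729.7, -209.7, 41.3]
tcp_rot: [[0.984, -0.179, -0.0], [-0.179, -0.984, 0.0], [-0.0, -0.0, -1.0]]
wrist_force: [-0.5, -0.1, -4.1]
grip_width: 0.534
```

Call:
jog_arm(moves=[[[-0.015,0,0],0],[[-0.015,0,0],0],[[0,0,0],0]])

```text
clock: 12.5
tool_pos: [727.8, -209.4, 42.0]
tcp_rot: [[0.984, -0.179, 0.003], [-0.179, -0.984, -0.001], [0.003, 0.0, -1.0]]
wrist_force: [3.7, -0.6, -4.3]
grip_width: 0.535
```

Call:
jog_arm(moves=[[[-0.01,0,0],0],[[-0.01,0,0],0],[[-0.01,0,-0.01],0],[[0,0,0],0]])

```text
clock: 12.9
tool_pos: [726.5, -209.3, 44.7]
tcp_rot: [[0.984, -0.179, 0.007], [-0.179, -0.984, -0.002], [0.007, 0.001, -1.0]]
wrist_force: [8.1, -1.0, -2.6]
grip_width: 0.537
```

```bash
python3 -c "
from tilt import *
tilt('s6',-10.4)"
```

```text
tcp [ 726.52 -209.26   44.6 ] F [ 5.96 -0.84 -1.2 ] M [-0.14 -1.17 -0.08] w 0.5334797408635416 clk 12.95
tilt toe-down 4.269494793748866 roll 0.8677418830902373 n 84
toe 0 None px [nan nan]tilt.py:14: RuntimeWarning: Mean of empty slice.
  print('toe',k.sum(),np.median(L[k],0) if k.any() else None, 'px',np.argwhere(k).mean(0)[::-1])
  ret = um.true_divide(
```

It's pivoting (4° now) at under 10 N. Continuing with lift.

Call:
jog_arm(moves=[[[-0.01,0,-0.015],0],[[-0.01,0,-0.015],0],[[-0.01,0,-0.015],0],[[-0.01,0,-0.015],0],[[0,0,0],0]])

```text
clock: 13.45
tool_pos: [722.9, -208.6, 51.2]
tcp_rot: [[0.984, -0.179, 0.007], [-0.179, -0.984, -0.002], [0.008, 0.001, -1.0]]
wrist_force: [7.4, -0.7, -1.0]
grip_width: 0.534
```

```bash
python3 -W ignore -c "
from tilt import *
im,L=tilt('s7',-10.4)
cv2.imwrite('pics/g7.png',cv2.convertScaleAbs(cv2.resize(im[100:190,280:400],(800,600),interpolation=cv2.INTER_CUBIC),alpha=1.8))"
```

```text
tcp [ 722.88 -208.6    51.15] F [ 5.91 -0.41 -1.46] M [-0.09 -1.17 -0.06] w 0.5373665664074763 clk 13.5
tilt toe-down 8.462157347039678 roll 0.809873321500025 n 84
toe 0 None px [nan nan]
```

View pics/g7.png

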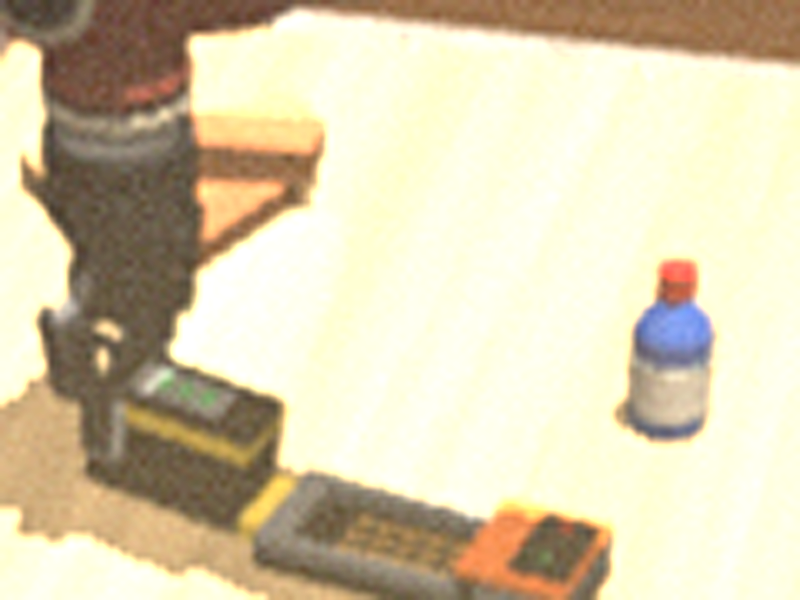

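Working as intended: the toe rests on the heel-wall outer face at about (265,500) in the crop, with the heel raised. A bit more tilt, then back off with a firmer grip.

Call:
jog_arm(moves=[[[-0.01,0,-0.018],0],[[-0.01,0,-0.018],0],[[-0.01,0,-0.018],0],[[0,0,0],0]])

```text
clock: 13.9
tool_pos: [719.6, -208.0, 56.3]
tcp_rot: [[0.984, -0.179, 0.007], [-0.179, -0.984, -0.002], [0.007, 0.001, -1.0]]
wrist_force: [5.8, -0.0, -0.8]
grip_width: 0.537
```

Call:
jog_arm(moves=[[[0,0,0],0],[[0,0,0],0],[[0.03,0,0],0],[[0.05,0,0],0],[[0,0,-0.2],0],[[0,0,-0.2],0],[[0,0,0],0],[[0,0,0],0]], squeeze=50)

```text
clock: 14.7
tool_pos: [726.0, -209.3, 96.4]
tcp_rot: [[0.984, -0.179, 0.003], [-0.179, -0.984, -0.001], [0.004, 0.001, -1.0]]
wrist_force: [0.6, 0.5, -5.0]
grip_width: 0.533
```

```bash
python3 -W ignore -c "
from tilt import *
im,L=tilt('s8',-10.4)
print(bot.sense()['tcp_rot'])
t,_=grab('top','t8')"
```

```text
tcp [ 725.13 -208.95   94.66] F [-0.88 -1.03 -4.47] M [ 0.03 -0.1  -0.02] w 0.5295658572502595 clk 14.75
tilt toe-down 11.978558308964669 roll 1.7718606415118976 n 79
toe 3 [-75.06  25.89  57.46] px [315.33 163.  ]
[[ 0.98 -0.18  0.  ]
 [-0.18 -0.98 -0.  ]
 [ 0.    0.   -1.  ]]
```

Tilt is 12°, locked. Move over the pocket with the toe just ahead of the keeper and above the side walls.

Call:
jog_arm(moves=[[[-0.15,0,0],0],[[-0.3,0,0],0],[[-0.3,0,0],0],[[-0.2,0,0],0],[[-0.14,0,0],0],[[0,0,0.1],0],[[0,0,0.08],0],[[0,0,0],0],[[0,0,0],0],[[0,0,0],0]])

```text
clock: 15.8
tool_pos: [618.4, -189.5, 75.8]
tcp_rot: [[0.984, -0.179, 0.0], [-0.179, -0.984, -0.0], [0.0, 0.0, -1.0]]
wrist_force: [-0.7, -0.3, -3.6]
grip_width: 0.531
```

```bash
python3 -W ignore -c "
from tilt import *
im,L=tilt('s9',-10.4)
t,_=grab('top','t9')
f=lambda c,w:cv2.resize(c,(w,400),interpolation=cv2.INTER_CUBIC)
cv2.imwrite('pics/g9.png',cv2.convertScaleAbs(np.hstack([f(t[170:260,355:435],356),f(im[125:215,290:390],444)]),alpha=1.8))"
```

```text
tcp [ 618.4  -189.51   76.  ] F [ 0.16 -0.23 -4.42] M [-0.02 -0.09 -0.02] w 0.5340285166834936 clk 15.85
tilt toe-down 11.485538640596847 roll 2.3523169262836303 n 90
toe 2 [-75.51   2.43  38.74] px [348.5 177. ]
```

View pics/g9.png

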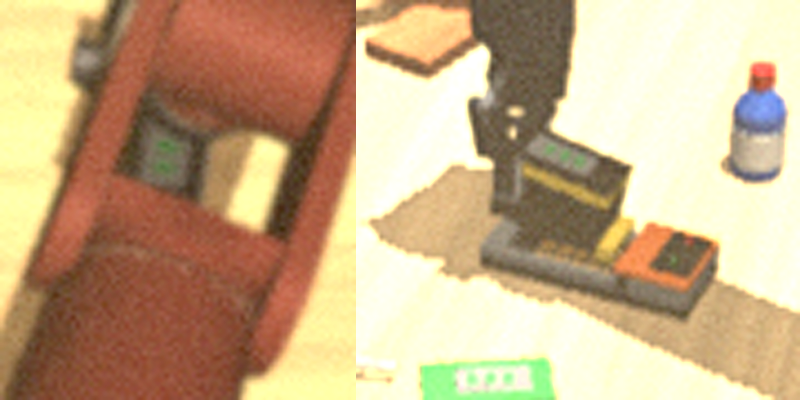

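In the side crop the toe at (615,240) sits just ahead of the orange keeper at (640,245), centred over the pocket by eye. Descend in small steps, watching the force.

Call:
jog_arm(moves=[[[0,0,0.03],0],[[0,0,0.03],0],[[0,0,0],0],[[0,0,0],0]])

```text
clock: 16.3
tool_pos: [617.5, -189.2, 69.4]
tcp_rot: [[0.984, -0.179, -0.0], [-0.179, -0.984, 0.0], [-0.001, -0.0, -1.0]]
wrist_force: [0.6, 0.5, -5.0]
grip_width: 0.53
```

Call:
jog_arm(moves=[[[0,0,0.015],0],[[0,0,0.015],0],[[0,0,0],0],[[0,0,0],0]])

```text
clock: 16.7
tool_pos: [617.9, -189.4, 66.9]
tcp_rot: [[0.984, -0.179, 0.0], [-0.179, -0.984, -0.0], [0.0, 0.0, -1.0]]
wrist_force: [0.1, -0.8, -2.6]
grip_width: 0.527
```

Call:
jog_arm(moves=[[[0,0,0.01],0],[[0,0,0.01],0],[[0,0,0],0],[[0,0,0],0]])

```text
clock: 17.1
tool_pos: [617.7, -189.8, 64.8]
tcp_rot: [[0.984, -0.179, 0.0], [-0.179, -0.984, -0.001], [0.0, 0.001, -1.0]]
wrist_force: [-1.2, -3.2, -4.1]
grip_width: 0.532
```

A side force of -3 N in y suggests it is rubbing the +y wall. Probe laterally.

Call:
jog_arm(moves=[[[0,0.01,0],0],[[0,0,0],0],[[0,0,0],0]])

```text
clock: 17.4
tool_pos: [617.4, -190.0, 64.5]
tcp_rot: [[0.984, -0.179, -0.0], [-0.179, -0.984, 0.001], [-0.0, -0.001, -1.0]]
wrist_force: [-0.6, -0.6, -3.9]
grip_width: 0.528
```

Call:
jog_arm(moves=[[[0,0.01,0],0],[[0,0,0],0],[[0,0,0],0]])

```text
clock: 17.7
tool_pos: [617.2, -191.1, 64.5]
tcp_rot: [[0.984, -0.179, -0.0], [-0.179, -0.984, 0.0], [-0.0, -0.0, -1.0]]
wrist_force: [-0.0, 0.6, -3.7]
grip_width: 0.532
```

Call:
jog_arm(moves=[[[0,0.01,0],0],[[0,0,0],0],[[0,0,0],0]])

```text
clock: 18.0
tool_pos: [617.2, -192.3, 64.7]
tcp_rot: [[0.984, -0.179, -0.0], [-0.179, -0.984, 0.0], [-0.0, -0.0, -1.0]]
wrist_force: [0.1, -0.0, -4.6]
grip_width: 0.532
```

Call:
jog_arm(moves=[[[0,0.008,0],0],[[0,0,0],0],[[0,0,0],0]])

```text
clock: 18.3
tool_pos: [617.1, -192.7, 64.7]
tcp_rot: [[0.984, -0.18, 0.0], [-0.18, -0.984, 0.001], [-0.0, -0.001, -1.0]]
wrist_force: [1.0, 1.7, -3.8]
grip_width: 0.532
```

Call:
jog_arm(moves=[[[0,0.008,0],0],[[0,0,0],0],[[0,0,0],0]])

```text
clock: 18.6
tool_pos: [617.1, -193.0, 64.7]
tcp_rot: [[0.984, -0.18, 0.0], [-0.18, -0.984, 0.002], [-0.0, -0.002, -1.0]]
wrist_force: [1.4, 5.8, -4.0]
grip_width: 0.53
```

Walls found at about -190.0 and -192.8 in y. Centre it, then lower to the floor.

Call:
jog_arm(moves=[[[0,-0.025,0],0],[[0,0,0.01],0],[[0,0,0.01],0],[[0,0,0],0],[[0,0,0],0]])

```text
clock: 19.1
tool_pos: [617.2, -191.6, 62.6]
tcp_rot: [[0.984, -0.179, -0.0], [-0.179, -0.984, -0.0], [-0.0, 0.0, -1.0]]
wrist_force: [0.4, -0.4, -3.8]
grip_width: 0.533
```

Call:
jog_arm(moves=[[[0,0,0.01],0],[[0,0,0],0],[[0,0,0],0]])

```text
clock: 19.4
tool_pos: [617.3, -191.4, 61.6]
tcp_rot: [[0.984, -0.179, -0.0], [-0.179, -0.984, -0.0], [-0.0, 0.0, -1.0]]
wrist_force: [0.4, 0.7, -3.5]
grip_width: 0.532
```

Call:
jog_arm(moves=[[[0,0,0.01],0],[[0,0,0],0],[[0,0,0],0]])

```text
clock: 19.7
tool_pos: [617.3, -191.4, 60.6]
tcp_rot: [[0.984, -0.179, -0.0], [-0.179, -0.984, 0.0], [-0.0, -0.0, -1.0]]
wrist_force: [0.6, -0.3, -4.3]
grip_width: 0.533
```

Call:
jog_arm(moves=[[[0,0,0.01],0],[[0,0,0],0],[[0,0,0],0]])

```text
clock: 20.0
tool_pos: [617.3, -191.4, 59.6]
tcp_rot: [[0.984, -0.179, -0.0], [-0.179, -0.984, 0.0], [-0.0, -0.0, -1.0]]
wrist_force: [0.3, -0.7, -4.4]
grip_width: 0.531
```

Call:
jog_arm(moves=[[[0,0,0.008],0],[[0,0,0],0],[[0,0,0],0]])

```text
clock: 20.3
tool_pos: [617.5, -191.4, 59.2]
tcp_rot: [[0.984, -0.179, 0.0], [-0.179, -0.984, -0.0], [0.0, 0.0, -1.0]]
wrist_force: [-0.5, -0.7, -2.0]
grip_width: 0.53
```

Floor contact at TCP z≈59.4. Ease off slightly and slide the toe in under the keeper.

Call:
jog_arm(moves=[[[0,0,-0.008],0],[[-0.02,0,0],0],[[-0.02,0,0],0],[[-0.02,0,0],0],[[0,0,0],0],[[0,0,0],0]])

```text
clock: 20.9
tool_pos: [611.3, -190.3, 59.6]
tcp_rot: [[0.984, -0.179, -0.0], [-0.179, -0.984, 0.0], [-0.0, -0.0, -1.0]]
wrist_force: [0.6, 0.4, -4.3]
grip_width: 0.532
```

Call:
jog_arm(moves=[[[-0.015,0,0],0],[[-0.015,0,0],0],[[0,0,0],0],[[0,0,0],0]])

```text
clock: 21.3
tool_pos: [609.3, -189.9, 60.2]
tcp_rot: [[0.984, -0.179, 0.002], [-0.179, -0.984, -0.001], [0.002, 0.0, -1.0]]
wrist_force: [4.1, -0.1, -6.0]
grip_width: 0.53
```

Shoe contact (~4 N). Keep pushing.

Call:
jog_arm(moves=[[[-0.01,0,0.003],0],[[-0.01,0,0],0],[[0,0,0],0],[[0,0,0],0]])

```text
clock: 21.7
tool_pos: [607.5, -189.6, 60.1]
tcp_rot: [[0.984, -0.179, 0.003], [-0.179, -0.984, -0.001], [0.003, 0.0, -1.0]]
wrist_force: [5.3, -0.9, -4.0]
grip_width: 0.532
```

```bash
python3 -W ignore -c "
from tilt import *
im,L=tilt('s10',-10.4)
cv2.imwrite('pics/g10.png',cv2.convertScaleAbs(cv2.resize(im[135:205,300:390],(770,600),interpolation=cv2.INTER_CUBIC),alpha=1.8))"
```

```text
tcp [ 607.47 -189.65   60.15] F [ 4.95 -0.17 -3.54] M [-0.12 -1.18 -0.04] w 0.5287125808170741 clk 21.75
tilt toe-down 9.900322378587513 roll -0.12627404965581798 n 89
toe 0 None px [nan nan]
```

View pics/g10.png

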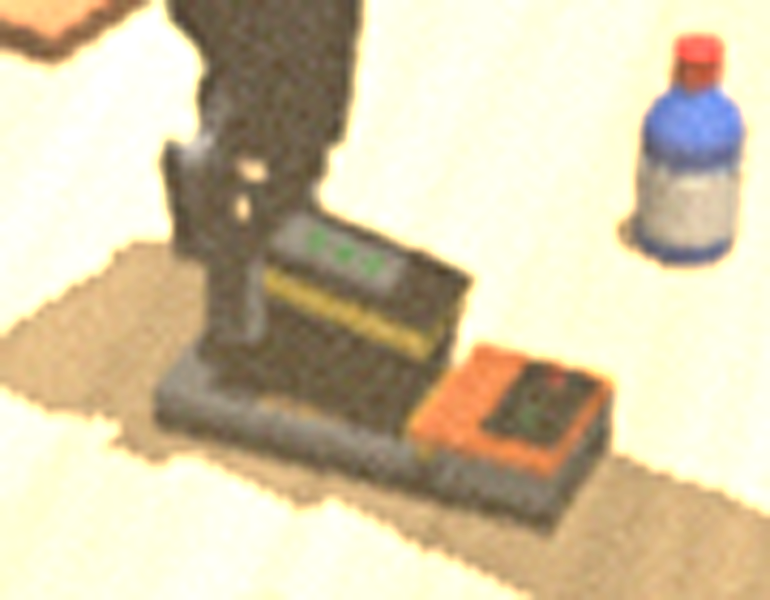

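The toe is under the keeper at (430,440) in the crop, with the shoe pushing back at about 5 N. Next: rock down in stages, keeping the push and watching the forces.

Call:
jog_arm(moves=[[[-0.008,0,0],0],[[-0.004,0,0.015],0],[[0,0,0.015],0],[[0,0,0.015],0],[[0,0,0],0],[[0,0,0],0]], squeeze=30)

```text
clock: 22.35
tool_pos: [607.5, -189.8, 58.5]
tcp_rot: [[0.984, -0.179, 0.004], [-0.179, -0.984, -0.001], [0.004, 0.0, -1.0]]
wrist_force: [4.3, 0.2, 5.8]
grip_width: 0.532
```

```bash
python3 -W ignore -c "
from tilt import *
tilt('s11',-10.4)"
```

```text
tcp [ 607.48 -189.78   58.58] F [4.16 0.97 6.94] M [ 0.29 -0.06 -0.07] w 0.5357207343326045 clk 22.4
tilt toe-down 9.840322777549806 roll 0.3843987656760283 n 91
toe 0 None px [nan nan]
```

Fz is now +7 N and the block hasn't pivoted yet. Pad friction is the cause, so drop to the minimum squeeze.

Call:
jog_arm(moves=[[[0,0,0],0],[[0,0,0],0],[[-0.01,0,0],0],[[0,0,0.01],0],[[0,0,0],0],[[0,0,0],0]], squeeze=20)

```text
clock: 23.0
tool_pos: [607.5, -189.8, 58.5]
tcp_rot: [[0.984, -0.18, 0.006], [-0.18, -0.984, -0.002], [0.007, 0.001, -1.0]]
wrist_force: [5.8, 0.5, 7.6]
grip_width: 0.531
```

```bash
python3 -W ignore -c "
from tilt import *
tilt('s12',-10.4)"
```

```text
tcp [ 607.48 -189.83   58.51] F [5.13 1.15 7.07] M [ 0.31 -0.19 -0.12] w 0.5314860670519168 clk 23.05
tilt toe-down 8.834286292756259 roll 1.1776162220885573 n 85
toe 0 None px [nan nan]
```

Call:
jog_arm(moves=[[[0,0,0.01],0],[[-0.005,0,0.01],0],[[0,0,0.01],0],[[0,0,0],0],[[0,0,0],0]], gripper=0.1, squeeze=20)

```text
clock: 23.55
tool_pos: [608.5, -190.1, 56.7]
tcp_rot: [[0.984, -0.18, 0.01], [-0.18, -0.984, -0.003], [0.01, 0.001, -1.0]]
wrist_force: [7.0, 0.9, 9.6]
grip_width: 0.532
```

```bash
python3 -W ignore -c "
from tilt import *
tilt('s13',-10.4)"
```

```text
tcp [ 608.52 -190.08   56.75] F [ 7.38  0.68 10.22] M [ 0.39 -0.6  -0.14] w 0.5312847718752762 clk 23.6
tilt toe-down 11.172510182634886 roll 0.524427214515247 n 94
toe 1 [-65.28  25.44  62.97] px [346. 174.]
```

It is pivoting now: TCP down 3.4 mm in total, x following. Continue with more push.

Call:
jog_arm(moves=[[[-0.01,0,0.01],0],[[-0.01,0,0.01],0],[[-0.01,0,0.01],0],[[0,0,0.01],0],[[0,0,0],0],[[0,0,0],0]], gripper=0)

```text
clock: 24.2
tool_pos: [609.0, -190.4, 55.6]
tcp_rot: [[0.983, -0.18, 0.019], [-0.18, -0.984, -0.005], [0.019, 0.001, -1.0]]
wrist_force: [13.4, 1.2, 13.0]
grip_width: 0.533
```

Fz is high, so the pads still hold the block hard. Ease the jaws slightly by position so it can pivot.

Call:
jog_arm(moves=[[[0,0,0],0],[[0,0,0],0],[[0,0,0],0]], gripper=-0.04)

```text
clock: 24.5
tool_pos: [609.0, -190.4, 55.6]
tcp_rot: [[0.983, -0.18, 0.019], [-0.18, -0.984, -0.005], [0.019, 0.001, -1.0]]
wrist_force: [14.3, 0.7, 12.7]
grip_width: 0.531
```

Call:
jog_arm(moves=[[[0.01,0,-0.02],0],[[0,0,-0.02],0],[[0,0,0],0]], gripper=-0.06)

```text
clock: 24.8
tool_pos: [606.7, -189.8, 55.5]
tcp_rot: [[0.984, -0.18, 0.012], [-0.18, -0.984, -0.003], [0.012, 0.001, -1.0]]
wrist_force: [9.8, -0.0, 2.9]
grip_width: 0.534
```

```bash
cat > tl.py <<'E'
from fit import *
def tl(yaw=-10.4,N=4,o=(574,-181.5)):
    # block top plane in dock-local coords from side depth, averaged
    ds=[];
    for _ in range(N): im,d=bot.read_camera('side'); ds.append(np.where(d>0,d,np.nan))
    d=np.nanmedian(ds,0);C=cloud('side',np.nan_to_num(d));s=bot.sense();t=s['tool_pos']
    a=np.radians(yaw);B=np.array([[np.cos(a),-np.sin(a)],[np.sin(a),np.cos(a)]])
    L=np.concatenate([(C[...,:2]-np.array(o))@B,C[...,2:]],-1);cv2.imwrite('pics/last.png',im)
    def plane(k,tol=3):
        Q=L[k]
        for _ in range(5):
            A=np.c_[Q[:,:2],np.ones(len(Q))];f=np.linalg.lstsq(A,Q[:,2],rcond=None)[0];r=abs(Q[:,2]-A@f);Q=Q[r<max(2,2*r.std())]
        return f,len(Q)
    k=(abs(L[...,1])<17)&(L[...,0]<20)&(L[...,0]>-34)&(L[...,2]>50)&(L[...,2]<110)
    f,n=plane(k);print('top: tilt %.2f side %.2f z(0)=%.1f n=%d'%(np.degrees(np.arctan(f[0])),np.degrees(np.arctan(f[1])),f[2],n))
    e=np.degrees(np.arctan(f[0]))
    loc=(t[:2]-np.array(o))@B
    print('tcp local',loc,t[2],'F',s['wrist_force'],'M',s['moment'],'w %.4f'%s['grip_width'],'clk',s['clock'])
    return L,im
E
python3 -W ignore -c "
from tl import *
tl()"
```

```text
top: tilt 8.44 side -2.20 z(0)=73.8 n=87
tcp local [33.68 -2.3 ] 55.5296458515671 F [10.06  0.27  2.9 ] M [ 0.03 -1.56 -0.11] w 0.5331 clk 25.0
```

Releasing some down force let it slide forward as wanted: tip ≈ -49, tilt 8.4°. Now press down again in small steps.

Call:
jog_arm(moves=[[[-0.005,0,0.015],0],[[-0.005,0,0.015],0],[[0,0,0.015],0],[[0,0,0.015],0],[[0,0,0],0]], gripper=-0.08)

```text
clock: 25.5
tool_pos: [600.1, -188.5, 44.2]
tcp_rot: [[0.984, -0.179, -0.002], [-0.179, -0.984, 0.0], [-0.002, 0.0, -1.0]]
wrist_force: [-0.8, -1.6, 0.0]
grip_width: 0.541
```

```bash
python3 -W ignore -c "
from tl import *
tl()"
```

```text
top: tilt 5.88 side 1.38 z(0)=70.7 n=91
tcp local [27.06 -1.82] 44.281169485557974 F [-0.   -0.84 -1.09] M [-0.2   0.12 -0.04] w 0.5394 clk 25.7
```

The jaws have let go and the block settled, leaning toe-in with its heel on the heel wall (5.9° tilt, forces ~0). My fingers still straddle it, now about 20 mm behind centre. Regrip lightly here and push it forward 6-7 mm.

Call:
jog_arm(moves=[[[0,0,0],0],[[0,0,0],0],[[0,0,0],0],[[0,0,0],0],[[0,0,0],0],[[0,0,-0.01],0],[[-0.015,0,-0.005],0],[[-0.015,0,0],0],[[0,0,0],0],[[0,0,0],0]], gripper=1, squeeze=25)

```text
clock: 26.7
tool_pos: [598.5, -187.8, 46.6]
tcp_rot: [[0.984, -0.179, 0.002], [-0.179, -0.984, -0.0], [0.002, -0.0, -1.0]]
wrist_force: [3.4, 0.2, -5.8]
grip_width: 0.541
```

```bash
python3 -W ignore -c "
from tl import *
L,im=tl()
cv2.imwrite('pics/g11.png',cv2.convertScaleAbs(cv2.resize(im[135:205,300:390],(770,600),interpolation=cv2.INTER_CUBIC),alpha=1.8))"
```

```text
top: tilt 6.91 side 1.08 z(0)=73.1 n=88
tcp local [25.15 -1.83] 46.56989960214656 F [ 4.09  0.68 -5.56] M [ 0.01 -0.76 -0.08] w 0.5354 clk 26.9
```

View pics/g11.png

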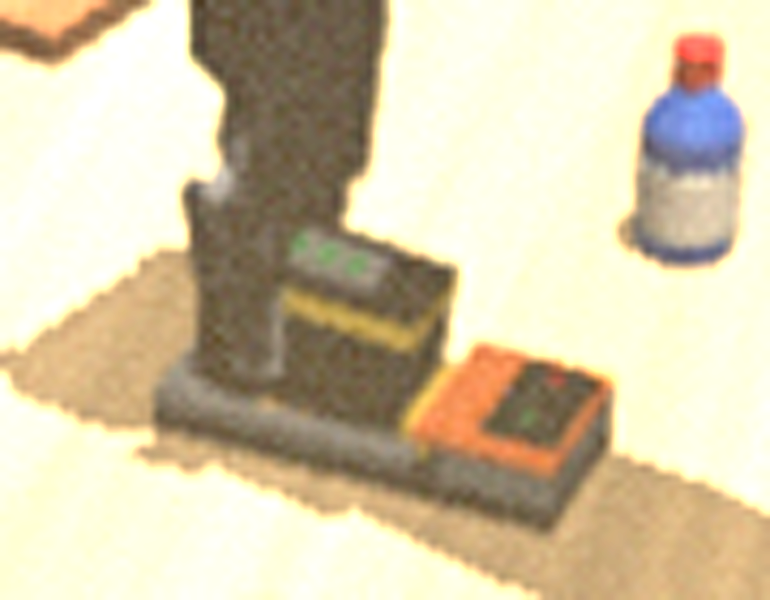

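The toe is under the keeper with a thin yellow strip still showing at (425,395), the heel slightly raised, and the shoe just starting to compress (4 N). Push on.

Call:
jog_arm(moves=[[[-0.015,0,0],0],[[-0.015,0,0],0],[[-0.015,0,0],0],[[0,0,0],0],[[0,0,0],0]])

```text
clock: 27.4
tool_pos: [594.9, -187.3, 47.4]
tcp_rot: [[0.984, -0.179, 0.004], [-0.179, -0.984, -0.001], [0.004, 0.0, -1.0]]
wrist_force: [6.2, 0.0, -5.4]
grip_width: 0.538
```

```bash
python3 -W ignore -c "
from tl import *
tl()"
```

```text
top: tilt 7.08 side -0.49 z(0)=73.7 n=88
tcp local [21.62 -1.98] 47.43727405789528 F [ 6.28  0.17 -4.53] M [ 0.09 -1.21 -0.07] w 0.5351 clk 27.6
```

Call:
jog_arm(moves=[[[-0.015,0,0],0],[[-0.015,0,0],0],[[-0.01,0,0],0],[[0,0,0],0],[[0,0,0],0]])

```text
clock: 28.1
tool_pos: [592.2, -186.9, 48.5]
tcp_rot: [[0.984, -0.18, 0.007], [-0.18, -0.984, -0.002], [0.007, 0.0, -1.0]]
wrist_force: [8.3, -0.9, -3.1]
grip_width: 0.536
```

```bash
python3 -W ignore -c "
from tl import *
tl()"
```

```text
top: tilt 8.09 side -0.58 z(0)=75.1 n=78
tcp local [18.93 -2.06] 48.501296065043704 F [ 7.41  0.84 -2.75] M [ 0.02 -1.48 -0.09] w 0.5356 clk 28.3
```

Call:
jog_arm(moves=[[[-0.015,0,0],0],[[-0.005,0,0.01],0],[[-0.005,0,0.01],0],[[-0.005,0,0.01],0],[[0,0,0],0],[[0,0,0],0]], squeeze=20)

```text
clock: 28.9
tool_pos: [591.0, -187.0, 47.6]
tcp_rot: [[0.984, -0.18, 0.01], [-0.18, -0.984, -0.003], [0.011, 0.001, -1.0]]
wrist_force: [10.1, 0.9, 1.7]
grip_width: 0.534
```

```bash
python3 -W ignore -c "
from tl import *
tl()"
```

```text
top: tilt 8.96 side 0.23 z(0)=74.3 n=78
tcp local [17.66 -2.36] 47.57494919109262 F [8.98 0.31 2.3 ] M [ 0.13 -1.39 -0.12] w 0.5367 clk 29.1
```

Call:
jog_arm(moves=[[[-0.01,0,0.01],0],[[-0.005,0,0.01],0],[[-0.005,0,0.015],0],[[0,0,0.015],0],[[0,0,0],0],[[0,0,0],0]])

```text
clock: 29.7
tool_pos: [591.2, -187.3, 44.9]
tcp_rot: [[0.984, -0.18, 0.015], [-0.18, -0.984, -0.004], [0.016, 0.002, -1.0]]
wrist_force: [12.2, 0.5, 8.2]
grip_width: 0.537
```

```bash
python3 -W ignore -c "
from tl import *
tl()"
```

```text
top: tilt 7.48 side -1.47 z(0)=72.1 n=78
tcp local [18.02 -2.57] 44.983370389744245 F [12.18  0.59  7.51] M [ 0.35 -1.47 -0.2 ] w 0.5346 clk 29.9
```

Call:
jog_arm(moves=[[[-0.015,-0.004,-0.02],0],[[-0.01,0,-0.01],0],[[0,0,0],0],[[0,0,0],0]])

```text
clock: 30.3
tool_pos: [589.0, -186.7, 47.0]
tcp_rot: [[0.984, -0.18, 0.017], [-0.18, -0.984, -0.005], [0.017, 0.002, -1.0]]
wrist_force: [14.2, -1.0, 1.3]
grip_width: 0.532
```

```bash
python3 -W ignore -c "
from tl import *
tl()"
```

```text
top: tilt 8.85 side -1.53 z(0)=74.0 n=80
tcp local [15.69 -2.4 ] 46.95909217836631 F [14.84 -1.13  1.16] M [-0.12 -2.37 -0.05] w 0.5345 clk 30.5
```

Fx is 14.5 N, so it is probably fully forward with the front face at the keeper. Ease off 1 mm and rock down.

Call:
jog_arm(moves=[[[0.01,-0.003,0.01],0],[[0,0,0.015],0],[[0,0,0.015],0],[[0,0,0.015],0],[[0,0,0.01],0],[[0,0,0],0],[[0,0,0],0]])

```text
clock: 31.2
tool_pos: [591.1, -187.1, 42.5]
tcp_rot: [[0.984, -0.18, 0.018], [-0.18, -0.984, -0.006], [0.019, 0.003, -1.0]]
wrist_force: [13.8, -0.7, 8.5]
grip_width: 0.535
```

```bash
python3 -W ignore -c "
from tl import *
tl()"
```

```text
top: tilt 4.95 side -1.69 z(0)=70.2 n=83
tcp local [17.81 -2.45] 42.46298908049735 F [13.4  -0.15  9.55] M [ 0.14 -1.69 -0.12] w 0.5354 clk 31.4
```

Tilt is down to about 5°, and the moment puts the contact at the toe, so the heel is not on the wall. Continue down.

Call:
jog_arm(moves=[[[0,0,0.01],0],[[0,0,0.01],0],[[0,0,0.01],0],[[0,0,0],0],[[0,0,0],0]])

```text
clock: 31.9
tool_pos: [591.8, -187.3, 39.9]
tcp_rot: [[0.983, -0.18, 0.02], [-0.18, -0.984, -0.007], [0.021, 0.003, -1.0]]
wrist_force: [14.5, -0.5, 9.9]
grip_width: 0.532
```

```bash
python3 -W ignore -c "
from tl import *
tl()"
```

```text
top: tilt 1.78 side -1.04 z(0)=68.5 n=78
tcp local [18.53 -2.52] 39.945108717723926 F [14.85 -0.18  8.42] M [ 0.06 -1.93 -0.11] w 0.5321 clk 32.1
```

Call:
jog_arm(moves=[[[0,0,0.01],0],[[0,0,0.01],0],[[0,0,0.01],0],[[0,0,0],0],[[0,0,0],0]])

```text
clock: 32.6
tool_pos: [592.4, -187.5, 37.3]
tcp_rot: [[0.983, -0.18, 0.021], [-0.18, -0.984, -0.007], [0.022, 0.003, -1.0]]
wrist_force: [15.5, -1.1, 9.1]
grip_width: 0.536
```

```bash
python3 -W ignore -c "
from tl import *
tl()"
```

```text
top: tilt 1.79 side 1.16 z(0)=66.8 n=78
tcp local [19.15 -2.55] 37.338884028064534 F [15.55 -0.95  9.89] M [ 0.15 -2.12 -0.16] w 0.5353 clk 32.8
```

Call:
jog_arm(moves=[[[0,0,0.01],0],[[0,0,0.01],0],[[0,0,0],0],[[0,0,0],0]])

```text
clock: 33.2
tool_pos: [592.6, -187.5, 36.8]
tcp_rot: [[0.983, -0.18, 0.021], [-0.18, -0.984, -0.007], [0.022, 0.003, -1.0]]
wrist_force: [10.1, 0.7, 16.8]
grip_width: 0.535
```

```bash
python3 -W ignore -c "
from tl import *
tl()"
```

```text
top: tilt 1.01 side 0.62 z(0)=66.5 n=70
tcp local [19.35 -2.57] 36.849690633203814 F [12.23 -0.42 17.53] M [ 0.46 -1.54 -0.02] w 0.5413 clk 33.4
```

It has bottomed: Fz jumps with no more travel, and the moment arm is mid-block, which means flat. Relax the push so the spring seats it on the heel wall, then release.

Call:
jog_arm(moves=[[[0.01,0,-0.005],0],[[0.01,0,-0.005],0],[[0.01,0,-0.005],0],[[0.01,0,-0.005],0],[[0.01,0,0],0],[[0,0,0],0],[[0,0,0],0]])

```text
clock: 34.1
tool_pos: [592.6, -187.5, 36.8]
tcp_rot: [[0.984, -0.18, 0.008], [-0.18, -0.984, -0.004], [0.009, 0.003, -1.0]]
wrist_force: [-3.8, 2.0, 22.5]
grip_width: 0.535
```

```bash
python3 -W ignore -c "
from tl import *
tl()"
```

```text
top: tilt 1.36 side 0.35 z(0)=66.9 n=77
tcp local [19.32 -2.57] 36.758059502180764 F [-3.76  2.26 21.87] M [ 0.37  0.2  -0.18] w 0.5377 clk 34.3
```

Call:
jog_arm(moves=[[[-0.005,0,-0.02],0],[[0,0,-0.02],0],[[0,0,-0.01],0],[[0,0,0],0],[[0,0,0],0]])

```text
clock: 34.8
tool_pos: [591.8, -187.1, 37.4]
tcp_rot: [[0.984, -0.179, 0.01], [-0.179, -0.984, -0.004], [0.011, 0.002, -1.0]]
wrist_force: [10.8, -1.9, -0.9]
grip_width: 0.536
```

Spring still loaded beyond home; ease +x.

Call:
jog_arm(moves=[[[0.01,0,0],0],[[0.01,0,0],0],[[0.01,0,0],0],[[0,0,0],0],[[0,0,0],0]])

```text
clock: 35.3
tool_pos: [594.0, -187.5, 37.1]
tcp_rot: [[0.984, -0.179, 0.008], [-0.179, -0.984, -0.004], [0.008, 0.002, -1.0]]
wrist_force: [7.2, -2.5, 0.4]
grip_width: 0.533
```

```bash
python3 -W ignore -c "
from tl import *
tl()"
```

```text
top: tilt -0.11 side -1.08 z(0)=66.6 n=80
tcp local [20.74 -2.25] 37.13906084059251 F [ 6.51 -2.32 -0.26] M [-0.27 -1.18  0.03] w 0.5384 clk 35.5
```

Tilt now reads about 0°. Ease the remaining push, then open.

Call:
jog_arm(moves=[[[0.01,0,0],0],[[0.01,0,0],0],[[0.005,0,0],0],[[0,0,0],0],[[0,0,0],0]])

```text
clock: 36.0
tool_pos: [594.3, -187.5, 36.8]
tcp_rot: [[0.984, -0.179, 0.002], [-0.179, -0.984, -0.002], [0.002, 0.002, -1.0]]
wrist_force: [-0.7, -1.2, 8.2]
grip_width: 0.539
```

The block is resting on the heel wall: Fx ~0 and x stopped at 594.3. Open and retreat.

Call:
jog_arm(moves=[[[0,0,-0.01],0],[[0,0,0],0],[[0,0,0],0],[[0,0,0],0],[[0,0,0],0],[[0,0,-0.1],0],[[0,0,-0.2],0],[[0,0,-0.4],0],[[0,0,-0.4],0],[[0,0,-0.4],0],[[0,0,0],0]], gripper=-0.4)

```text
clock: 37.1
tool_pos: [597.0, -187.9, 194.2]
tcp_rot: [[0.984, -0.179, 0.013], [-0.179, -0.984, -0.006], [0.014, 0.003, -1.0]]
wrist_force: [0.6, 0.4, 1.3]
grip_width: 0.701
```

Call:
jog_arm(moves=[[[0.4,0,0],0],[[0.4,0,0],0],[[0.4,0,0],0],[[0,-0.4,0],0],[[0,-0.4,0],0],[[0,-0.4,0],0],[[0,-0.4,0],0],[[0,-0.4,0],0],[[0,-0.4,0],0],[[0,0,0],0]])

```text
clock: 38.1
tool_pos: [754.3, 33.7, 184.7]
tcp_rot: [[0.985, -0.174, -0.0], [-0.174, -0.985, 0.002], [-0.001, -0.002, -1.0]]
wrist_force: [0.0, -0.4, -0.6]
grip_width: 0.699
```

```bash
python3 -W ignore -c "
from tl import *
L,im=tl(N=6)
t,_=grab('top','t20');C=cloud('top',_)
f=lambda c:cv2.resize(c,(400,400),interpolation=cv2.INTER_CUBIC)
cv2.imwrite('pics/g20.png',cv2.convertScaleAbs(np.hstack([f(t[175:255,350:430]),f(im[135:205,310:380])]),alpha=1.8))"
```

```text
top: tilt 1.02 side -0.05 z(0)=66.5 n=93
tcp local [139.52 237.48] 184.85409379550407 F [0.57 0.78 0.41] M [0.04 0.   0.01] w 0.6999 clk 38.4
```

View pics/g20.png

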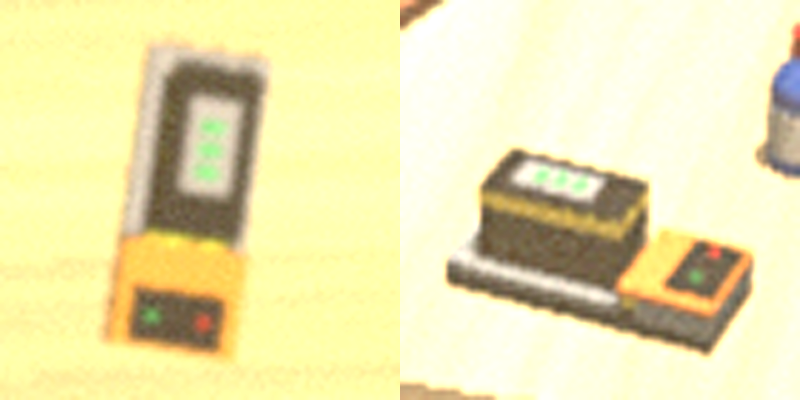

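It looks seated: block in the pocket, toe under the keeper, heel wall fully visible behind it. One last flatness check over the full top.

```bash
python3 -W ignore - <<'E'
from fit import *
a=np.radians(-10.4);B=np.array([[np.cos(a),-np.sin(a)],[np.sin(a),np.cos(a)]])
for n in('side','top'):
    d=np.median([bot.read_camera(n)[1] for _ in range(8)],0);C=cloud(n,d)
    L=np.concatenate([(C[...,:2]-[574,-181.5])@B,C[...,2:]],-1)
    k=(abs(L[...,1]+2)<19)&(L[...,0]<46)&(L[...,0]>-34)&(L[...,2]>55)&(L[...,2]<85);Q=L[k]
    A=np.c_[Q[:,:2],np.ones(len(Q))];f=np.linalg.lstsq(A,Q[:,2],rcond=None)[0]
    K=(L[...,2]>55)&(abs(L[...,0])<80)&(abs(L[...,1])<50)
    print(n,'tilt %.2f z0 %.1f n %d'%(np.degrees(np.arctan(f[0])),f[2],len(Q)),'x extent',np.percentile(L[K][:,0],[3,97]))
    for lo,hi in((-34,-14),(-14,6),(6,26),(26,46)): q=Q[(Q[:,0]>lo)&(Q[:,0]<hi)];print(lo,np.median(q[:,2]))
print(bot.sense()['clock'])
E
```

```text
side tilt 0.29 z0 66.3 n 156 x extent [-36.36  48.29]
-34 66.04563434774775
-14 66.7442925433889
6 66.54512269363806
26 66.25558582040605
top tilt -0.12 z0 68.5 n 442 x extent [-37.24  45.74]
-34 68.31239798585557
-14 68.69292382215144
6 68.77905573127384
26 68.20532591441236
39.25
```

Flat to within 0.3°, with the top at 66–68.5 mm (home is 68). Handing in.

```bash
python3 -c "
from plant import bot
print(bot.finish_job())"
```

```text
the job is handed in; nothing more can be done
None
```

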